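# Load the egg candler

### The arm

A 7-joint arm with a two-finger parallel gripper is mounted at the origin on the work surface. World frame = base frame: x ahead of the robot, y to its left, z up, the work surface at z = 0. Lengths are in m, angles in rad, forces in N, time in s.
With the tool pointing down it reaches from about 0.425 to 0.875 m from the base axis. Payload 8.4 kg.
Tool frame: the origin (TCP) lies at the very end of the fingers, on their centre line; the grasp point (between the pads) lies 19 mm behind it; z points along the fingers, y is the line along which they close (so a half turn about z gives the same grasp; the last joint's range is limited). The gripper opens to 85 mm and grips with 20 to 120 N. Pads are 22 mm wide; open, the fingers measure 114 mm over their backs; the gripper's body (76 mm by 85 mm) begins 54 mm behind the grasp point. The pads swing forward as they close: fully open they stand 13 mm farther back than shut.
Start: joints at [1.03, 0.333, 0.04, 1.465, -0.013, 1.343, -0.059], TCP at [0.278, -0.588, 0.231] pointing down, gripper open.
Joint ranges: [-2.58, 2.58], [-0.38, 2.09], [-1.3, 1.39], [0.25, 2.4], [-1.5, 4.64], [0.08, 2.09], [-2.65, 2.65]. Speed limits (rad/s): [2.22, 2.22, 2.79, 2.79, 3.14, 3.14, 3.14].

### API

Orientations are given as a 3x3 rotation matrix whose columns are the frame's x, y, z axes.
In Python, from bench import observe, capture, calibration, job_done gives the robot as it stands.
- The arm moves only by the tool jog_arm, never from a script. Its argument "rows" is a list of rows, each a list of 7 numbers: the shift along the tool's x, y, z each as a share of 1000 mm, from -1 to 1, then the turn, a rotation vector about the tool's x, y, z each as a share of pi/2 rad, from -1 to 1, then the opening, from -1 (shut) to 1 (fully open). In form: [[x, y, z, ax, ay, az, grip], ...]. A call has 1 to 12 rows; each row is the pose to reach, as a shift and turn from the pose commanded when the call began, along the tool's axes at that moment; what a row does not reach only later rows make up. A row lasts 1/12 s, in which the tool goes at most 41.7 mm and 7.16 degrees, less where a joint would pass 70% of its speed; a pose out of reach is approached as far as the arm can. A call with a number of a shift or a turn outside -1 to 1 is refused whole. A call with a gripper value outside its range is refused whole. The fingers move at their own pace and stop on an object; the grip force is fixed at half the most. Time passes only in rows, so rows that repeat a pose let the fingers close. It gives the time, the measured TCP pose, the force, the opening and the grip force at its end, in the units of the state.
- observe(): the state, without advancing time (a new reading comes with each control period).
- capture(name): name is "scene" or "top"; returns the picture (480x640x3 uint8, red, green, blue); there is no depth.
- calibration(name): a dict with "camera_matrix" (3x3 intrinsics, pixels), "R" (3x3) and "t" (3): a world point X has camera coordinates R X + t. Camera axes: x right, y down, z forward; pixel columns grow to the right and rows downward; lengths in m; the calibration is good to about 2 mm. A picture is of the moment at which its call begins. calibration takes no time and is no camera call.
- job_done(): hands the job in; it is judged then, once.
The state is a dict: "time_s": time; "joint_pos": joint angles; "joint_vel": joint speeds; "joint_efforts": joint torques, N m; "tcp_pos": TCP position; "ee_rot": TCP orientation; "force": force on the tool from outside, world axes, zero at the start; "wrist_torque": the same for the moment, N m; "finger_gap": finger opening in m; "grip_force": force on a finger pad.
Only numpy, scipy, OpenCV 4.12 (cv2) and the standard library are available. Lean on these libraries where they do the work, as an engineer would, in place of code of your own. Each camera call takes 0.05 s, during which the arm holds its last target. There are 200 camera calls.

### The job

Load the egg candler: take the three clean brown eggs out of the rack and stand one on each of its three lighted seats, blunt end up as they stand now. The brown egg with the dark dirt spots must not go on the candler: stand it the same way up on the cork ring instead. Set every egg down gently without dropping or knocking it, and leave the two white eggs as they are in the rack.

Things in the scene. Friction and masses are not known exactly. Their poses are not given: they have to be found in the camera images.
- brown_a: clean plain brown hen's egg standing blunt end up, 44 mm across, 57 mm long, 60 g. Origin: centre of its widest section, 32 mm above the pointed lower tip, 25 mm below the top; z axis up through the blunt end. Starts in a cell of a fixed dark grey lattice rack (214 x 164 mm, top face 32 mm above the table), origin 50 mm above the table.
- brown_b: clean plain brown hen's egg standing blunt end up, 44 mm across, 57 mm long, 60 g. Origin: centre of its widest section, 32 mm above the pointed lower tip, 25 mm below the top; z axis up through the blunt end. Starts in the same rack. Its square cells (36 mm open, 50 mm pitch, 3 by 4) run parallel to the x and y axes of the eggs as they start.
- brown_c: clean plain brown hen's egg standing blunt end up, 44 mm across, 57 mm long, 60 g. Origin: centre of its widest section, 32 mm above the pointed lower tip, 25 mm below the top; z axis up through the blunt end. Starts in the same rack. The six eggs fill every second cell: neighbours are diagonal, 71 mm away; the adjoining cells along the rack's sides are empty.
- soiled: brown, soiled with dark dirt spots: hen's egg standing blunt end up, 44 mm across, 57 mm long, 60 g. Origin: centre of its widest section, 32 mm above the pointed lower tip, 25 mm below the top; z axis up through the blunt end. Starts in the same rack in the same way.
- white_a: white hen's egg standing blunt end up, 44 mm across, 57 mm long, 60 g. Origin: centre of its widest section, 32 mm above the pointed lower tip, 25 mm below the top; z axis up through the blunt end. Stays in its cell of the same rack.
- white_b: white hen's egg standing blunt end up, 44 mm across, 57 mm long, 60 g. Origin: centre of its widest section, 32 mm above the pointed lower tip, 25 mm below the top; z axis up through the blunt end. Stays in its cell of the same rack.
- seat_1: one of three lighted rubber ring seats (bright yellow-orange glow inside) on top of the candler, a fixed steel drum with blue collar, 188 mm across, flat top 88 mm above the table. Ring 50 mm outside, 36 mm inside, 16 mm high. Origin: centre of the ring's top face, 104 mm above the table, z up. The widest section of an egg seated in it is 18 mm above the origin
- seat_2: second seat of the candler, same as seat_1 (origin at the centre of the ring's top face, z up). The three seats lie 87 mm apart, 50 mm from the drum's axis. Any clean brown egg may go on any seat
- seat_3: third seat of the candler, same as seat_1 (origin at the centre of the ring's top face, z up)
- cork_ring: cork flask ring standing on the table, fixed: 80 mm outside, 36 mm hole, 30 mm high. Origin at the centre of its top face, 30 mm above the table, z up; an egg standing in it pointed end down has its widest section about 18 mm above this point

How it is judged:
By the outcome, as a careful person would: the job done as asked, in the order asked, and still so for the second after the job is handed in, with the robot touching nothing.
It also fails if it takes over 120 s, if anything falls off the work surface, if the arm or the gripper's body presses on something with over 40 N, if the wrist force passes 120 N, or if a joint passes its speed limit or range.

## Working session

There is one attempt and no reset: what is moved stays moved. The work goes in short steps, Python scripts to look and compute and a tool call to move; the robot and the scene stay as the last step left them, time stands still between calls to the robot, and variables do not carry over. Pictures are saved under pics/ and viewed, at most 14 in all, crops included, and the job is handed in when it is done.

Besides the shell and the picture viewer there is one more tool, called after ">>>" as name(argument=value, ...) on one line, values as JSON. jog_arm: Moves the arm, as the interface text tells. Shift numbers are shares of 1000 mm and turn numbers shares of pi/2 rad, none past 1 either way. Its arguments: {"type":"object","properties":{"rows":{"type":"array","items":{"type":"array","items":{"type":"number"}}}},"required":["rows"]}

```bash
mkdir -p pics; ls; python3 - <<'E'
from bench import *
import cv2
s=observe(); print(s)
for n in("scene","top"):
    im=capture(n); cv2.imwrite(f"pics/{n}0.png",im[:,:,::-1]); print(calibration(n))
E
```

```text
pics
{'time_s': 0.0, 'joint_pos': array([ 1.02979394,  0.3338914 ,  0.03986556,  1.46632471, -0.01339328,
        1.34328093, -0.05850143]), 'joint_vel': array([-7.96496319e-05,  3.21153702e-04, -5.45308919e-04,  5.47877384e-04,
       -4.80117433e-04, -8.23088573e-05, -6.20658515e-04]), 'joint_efforts': array([-3.10280866e-04, -6.58553410e+01,  1.36497494e+00, -4.05569744e+01,
        1.65999419e-02,  1.25141395e-02,  3.96695754e-06]), 'tcp_pos': array([ 0.27769238, -0.58717133,  0.23040761]), 'ee_rot': array([[ 9.03986738e-01,  4.27559744e-01, -8.02250116e-04],
       [ 4.27560481e-01, -9.03985616e-01,  1.42873263e-03],
       [-1.14354009e-04, -1.63456579e-03, -9.99998658e-01]]), 'force': array([-0.02491574, -0.35962104,  0.9474435 ]), 'wrist_torque': array([ 0.03514483, -0.05360392, -0.03937924]), 'grip_force': 0.0, 'finger_gap': 0.08608323120589584}
{'camera_matrix': array([[557.9762934 ,   0.        , 322.42119433],
       [  0.        , 557.9762934 , 232.33327154],
       [  0.        ,   0.        ,   1.        ]]), 'R': array([[ 0.18979   ,  0.98177253,  0.01012243],
       [ 0.50939713, -0.08964929, -0.85584903],
       [-0.8393416 ,  0.16758792, -0.51712665]]), 't': array([-0.10226738, -0.14424949,  1.50313442])}
{'camera_matrix': array([[490.63527822,   0.        , 312.95021004],
       [  0.        , 490.63527822, 239.40443707],
       [  0.        ,   0.        ,   1.        ]]), 'R': array([[-0.00365246, -0.99998194,  0.00477289],
       [-0.99261343,  0.00304667, -0.1212819 ],
       [ 0.12126516, -0.00518061, -0.99260663]]), 't': array([-0.01786606,  0.50902095,  1.02344937])}
```

View pics/scene0.png

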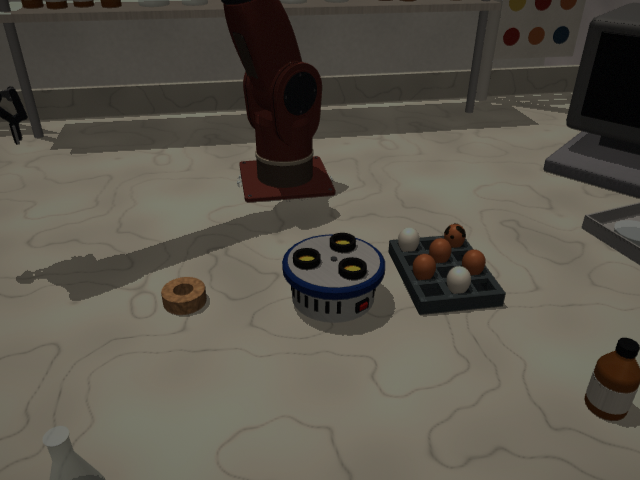

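View pics/top0.png

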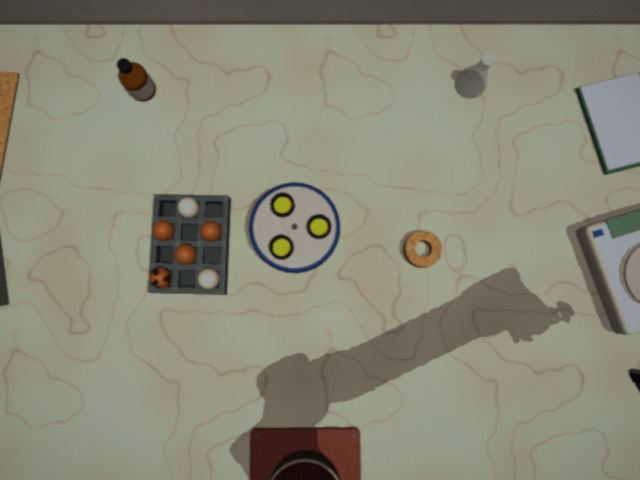

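Scene: the rack is at (190,245) in the top view, with the soiled egg at about (160,277), clean browns at (163,230), (211,231) and (186,254), and whites at (188,207) and (207,279). The seats are at (282,205), (319,226) and (281,247), and the cork ring is at (422,249).

```bash
cat > h.py <<'E'
import numpy as np, cv2
from bench import *
def ray(n,u,v):
    c=calibration(n);K,R,t=c["camera_matrix"],c["R"],c["t"]
    d=R.T@np.linalg.inv(K)@np.array([u,v,1.]);return -R.T@t,d/np.linalg.norm(d)
def onz(n,u,v,z):
    o,d=ray(n,u,v);return (o+d*(z-o[2])/d[2])
def proj(n,X):
    c=calibration(n);p=c["camera_matrix"]@(c["R"]@np.asarray(X)+c["t"]);return p[:2]/p[2]
def tri(a,b):
    (o1,d1),(o2,d2)=ray("top",*a),ray("scene",*b)
    s=np.linalg.lstsq(np.c_[d1,-d2],o2-o1,rcond=None)[0];p,q=o1+s[0]*d1,o2+s[1]*d2
    return (p+q)/2,np.linalg.norm(p-q)
def blobs(m,amin):
    n,l,s,c=cv2.connectedComponentsWithStats(m.astype(np.uint8));return [(c[i].round(1).tolist(),s[i].tolist()) for i in range(1,n) if s[i,4]>=amin]
E
python3 - <<'E'
from h import *
for n,(x0,y0,x1,y1) in dict(top=(140,170,450,310),scene=(150,210,510,330)).items():
    im=cv2.imread(f"pics/{n}0.png"); hsv=cv2.cvtColor(im,cv2.COLOR_BGR2HSV)
    w=np.zeros(im.shape[:2],bool); w[y0:y1,x0:x1]=1
    H,S,V=[hsv[:,:,i].astype(int) for i in range(3)]
    print(n)
    for nm,m,a in [("brown",(H<14)&(S>130)&(V>50),25),("yellow",(H>18)&(H<36)&(S>170)&(V>90),20),("blue",(H>100)&(H<130)&(S>120),100),("cork",(H<22)&(S>80)&(V>60),200)]:
        print(nm); [print("  ",b) for b in blobs(m&w,a)]
    rk=(150,190,235,300) if n=="top" else (385,215,505,315)
    r=np.zeros_like(w); r[rk[1]:rk[3],rk[0]:rk[2]]=1
    print("white",[b for b in blobs((S<80)&(V>110)&r,40)])
    for p in ([(282,205),(160,277),(186,254),(422,249)] if n=="top" else [(352,268),(455,235),(440,250),(184,290)]): print(p,hsv[p[1],p[0]])
cs=[]
for n,b in [("top0",(145,185,345,305)),("scene0",(270,220,510,320))]:
    im=cv2.imread(f"pics/{n}.png")[b[1]:b[3],b[0]:b[2]]; cs.append(cv2.convertScaleAbs(cv2.resize(im,(700,int(700*im.shape[0]/im.shape[1])) ,interpolation=cv2.INTER_CUBIC)[:,:],alpha=1.5))
o=np.vstack(cs); cv2.imwrite("pics/crop.png",cv2.resize(o,None,fx=.8,fy=.8))
print(cv2.imread("pics/crop.png").shape)
E
```

```text
top
brown
   ([162.9, 229.8], [153, 220, 21, 20, 338])
   ([210.4, 230.8], [201, 221, 20, 20, 327])
   ([185.3, 253.8], [175, 244, 21, 20, 336])
   ([159.8, 277.1], [150, 267, 21, 21, 245])
yellow
   ([282.2, 204.5], [274, 197, 18, 16, 229])
   ([318.6, 226.3], [310, 218, 18, 17, 239])
   ([281.1, 246.9], [273, 239, 18, 17, 243])
blue
   ([293.5, 231.1], [250, 183, 89, 89, 623])
cork
   ([162.6, 229.8], [152, 220, 22, 21, 358])
   ([210.0, 230.8], [200, 221, 22, 21, 353])
   ([422.2, 248.5], [403, 230, 39, 37, 948])
   ([185.2, 254.0], [175, 244, 22, 21, 361])
   ([159.4, 277.4], [149, 267, 21, 21, 237])
white [([203.0, 247.5], [150, 190, 85, 110, 1607]), ([187.2, 206.7], [178, 198, 19, 19, 292]), ([207.6, 278.4], [198, 269, 20, 20, 301])]
(282, 205) [ 31 212 162]
(160, 277) [ 12 171 155]
(186, 254) [ 12 174 154]
(422, 249) [ 36  37 164]
scene
brown
   ([454.5, 232.1], [446, 224, 17, 16, 158])
   ([440.2, 246.5], [430, 238, 21, 18, 292])
   ([473.7, 258.3], [463, 250, 22, 18, 309])
   ([424.0, 262.8], [413, 254, 22, 19, 324])
yellow
   ([342.5, 242.0], [337, 241, 12, 3, 30])
   ([306.6, 258.1], [300, 256, 14, 5, 43])
   ([352.6, 268.0], [346, 266, 14, 5, 53])
blue
   ([332.3, 282.7], [283, 239, 101, 61, 1381])
cork
   ([439.8, 245.4], [430, 238, 21, 16, 237])
   ([473.8, 257.0], [463, 249, 22, 16, 258])
   ([424.0, 261.7], [414, 254, 21, 16, 260])
   ([182.5, 289.6], [161, 277, 44, 26, 715])
white [([444.3, 245.6], [385, 215, 120, 100, 4267]), ([458.8, 272.7], [450, 267, 18, 13, 178]), ([484.4, 312.3], [449, 309, 56, 6, 187])]
(352, 268) [ 26 178 122]
(455, 235) [ 10 174  76]
(440, 250) [ 10 176  77]
(184, 290) [ 14 154  48]
(569, 560, 3)
```

View pics/crop.png

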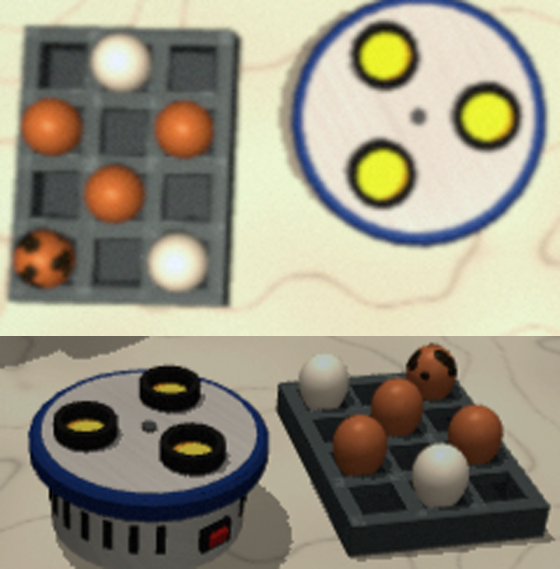

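The crop confirms the layout: four browns (spotted one lower left), two whites, three dark rings with yellow glow. Next I'll fit the rack grid and seat triangle.

```bash
python3 - <<'E'
from h import *
from scipy.optimize import least_squares
im=cv2.imread("pics/top0.png"); hsv=cv2.cvtColor(im,cv2.COLOR_BGR2HSV); H,S,V=[hsv[:,:,i].astype(int) for i in range(3)]
px=[(162.8,229.8),(210.2,230.8),(185.3,253.9),(159.7,277.2),(187.2,206.9),(207.6,278.6)]
idx=np.array([(0,1),(2,1),(1,2),(0,3),(1,0),(2,3)])
P=np.array([onz("top",*p,.051)[:2] for p in px])
f=lambda q:(q[:2]+np.c_[-(idx[:,1]-1.5)*.05,-(idx[:,0]-1)*.05]@np.array([[np.cos(q[2]),np.sin(q[2])],[-np.sin(q[2]),np.cos(q[2])]])-P)
r=least_squares(lambda q:f(q).ravel(),[.5,.3,0]); print("rack",r.x[:2].round(4),np.degrees(r.x[2]).round(2)); fit=f(r.x)+P
for n,p,e in zip("b1 b2 b3 soil wa wb".split(),fit,f(r.x)): print(n,p.round(4),(e*1e3).round(1), "scene eq px",proj("scene",[*p,.05]).round(1))
# seats: dark ring outer hull
dark=((V<70)).astype(np.uint8); C=[]
for s in [(282,205),(319,226),(281,247)]:
    w=np.zeros_like(dark); cv2.circle(w,s,17,1,-1); pts=cv2.findNonZero(dark*w)
    (e,ax,a)=cv2.fitEllipse(cv2.convexHull(pts)); print("ring",np.round(e,1),np.round(ax,1)); C.append(onz("top",*e,.102)[:2])
C=np.array(C); y=np.array([onz("top",*p,.095)[:2] for p in [(282.2,204.5),(318.6,226.3),(281.1,246.9)]])
print("seats ring",C.round(4),"yellow",y.round(4)); c=C.mean(0); print(c,np.linalg.norm(C-c,axis=1),[np.degrees(np.arctan2(*(p-c)[::-1])) for p in C])
print("scene seat px",[proj("scene",[*p,.104]).round(1).tolist() for p in C], [proj("scene",[*p,.09]).round(1).tolist() for p in C])
pts=((H<22)&(S>80)&(V>60)).astype(np.uint8); w=np.zeros_like(pts); w[225:272,398:446]=1
e,ax,a=cv2.fitEllipse(cv2.convexHull(cv2.findNonZero(pts*w))); print("cork",e,ax,onz("top",*e,.025))
s=np.zeros_like(pts); s[240:258,414:430]=1; hole=(S<80)*s; m=cv2.moments(hole.astype(np.uint8),True);h=(m['m10']/m['m00'],m['m01']/m['m00']);print("hole",h,m['m00'],onz("top",*h,.02))
k=onz("top",*e,.025); print(proj("scene",[k[0],k[1],.03]))
E
```

```text
rack [0.5016 0.2483] -1.48
b1 [0.5279 0.2977] [0.  0.4] scene eq px [472.  260.7]
b2 [0.5253 0.1977] [-0.1  0.4] scene eq px [422.6 265.1]
b3 [0.4766 0.249 ] [-0.1  0.5] scene eq px [438.7 249. ]
soil [0.428  0.3002] [-0.1 -0.2] scene eq px [453.4 234.3]
wa [0.5766 0.2464] [-0.2 -0.8] scene eq px [457. 278.]
wb [0.4254 0.2003] [ 0.5 -0.3] scene eq px [407.3 238. ]
ring [282.  204.5] [23.4 23.5]
ring [318.4 226.2] [23.4 23.6]
ring [280.8 246.7] [23.3 23.9]
seats ring [[ 0.5716  0.043 ]
 [ 0.5271 -0.0304]
 [ 0.4859  0.0451]] yellow [[ 0.5729  0.0431]
 [ 0.5278 -0.0308]
 [ 0.4861  0.0449]]
[0.52819431 0.01924959] [0.04950442 0.04961744 0.04959284] [np.float64(28.688199389713105), np.float64(-91.26933075920391), np.float64(148.59637415241187)]
scene seat px [[350.7, 263.2], [305.2, 253.5], [341.2, 237.8]] [[350.4, 269.8], [305.2, 260.0], [341.0, 244.0]]
cork (422.0802307128906, 248.51046752929688) (36.977046966552734, 38.35538101196289) [ 0.48916501 -0.25514819  0.025     ]
hole (421.640243902439, 248.51829268292684) 164.0 [ 0.48966431 -0.25533704  0.02      ]
[182.35986686 287.42942466]
```

>>> jog_arm(rows=[[0.351, -0.321, 0, 0, 0, 0.281, 1], [0.351, -0.321, 0, 0, 0, 0.281, 1], [0.351, -0.321, 0, 0, 0, 0.281, 1], [0.351, -0.321, 0, 0, 0, 0.281, 1], [0.351, -0.321, 0, 0, 0, 0.281, 1], [0.351, -0.321, 0, 0, 0, 0.281, 1], [0.351, -0.321, 0, 0, 0, 0.281, 1], [0.351, -0.321, 0, 0, 0, 0.281, 1], [0.351, -0.321, 0, 0, 0, 0.281, 1], [0.351, -0.321, 0, 0, 0, 0.281, 1], [0.351, -0.321, 0, 0, 0, 0.281, 1], [0.351, -0.321, 0, 0, 0, 0.281, 1]])

```text
time_s: 1.1
tcp_pos: [0.4594, -0.1416, 0.2314]
ee_rot: [[1.0, 0.006, 0.001], [0.006, -1.0, 0.001], [0.001, -0.001, -1.0]]
force: [0.1, 0.8, 0.0]
finger_gap: 0.0853
grip_force: 0.0
```

>>> jog_arm(rows=[[0.067, -0.346, 0, 0, 0, 0, 1], [0.067, -0.346, 0, 0, 0, 0, 1], [0.067, -0.346, 0, 0, 0, 0, 1], [0.067, -0.346, 0, 0, 0, 0, 1], [0.067, -0.346, 0, 0, 0, 0, 1], [0.067, -0.346, 0, 0, 0, 0, 1], [0.067, -0.346, 0, 0, 0, 0, 1], [0.067, -0.346, 0, 0, 0, 0, 1], [0.067, -0.346, 0, 0, 0, 0, 1], [0.067, -0.346, 0, 0, 0, 0, 1], [0.067, -0.346, 0, 0, 0, 0, 1], [0.067, -0.346, 0, 0, 0, 0, 1]])

```text
time_s: 2.1
tcp_pos: [0.5248, 0.1976, 0.2309]
ee_rot: [[1.0, -0.0, -0.001], [-0.0, -1.0, -0.001], [-0.001, 0.001, -1.0]]
force: [0.4, -1.0, 0.3]
finger_gap: 0.0856
grip_force: 0.0
```

>>> jog_arm(rows=[[0, 0, 0.03, 0, 0, 0, 1], [0, 0, 0.06, 0, 0, 0, 1], [0, 0, 0.09, 0, 0, 0, 1], [0, 0, 0.12, 0, 0, 0, 1], [0, 0, 0.145, 0, 0, 0, 1], [0, 0, 0.145, 0, 0, 0, 1], [0, 0, 0.145, 0, 0, 0, 1], [0, 0, 0.145, 0, 0, 0, 1]])

```text
time_s: 2.77
tcp_pos: [0.5258, 0.1982, 0.088]
ee_rot: [[1.0, -0.001, 0.002], [-0.001, -1.0, 0.0], [0.002, -0.0, -1.0]]
force: [0.9, 0.2, 0.6]
finger_gap: 0.0853
grip_force: 0.0
```

```bash
cat >> h.py <<'E'
def shot(k):
    s=observe(); print(s["tcp_pos"].round(4),s["joint_pos"].round(2),s["force"].round(1)); o=[]
    for n,b in [("top",(140,180,300,300)),("scene",(330,190,510,325))]:
        im=capture(n)[:,:,::-1]; cv2.imwrite(f"pics/{n}{k}.png",im)
        o.append(cv2.convertScaleAbs(cv2.resize(im[b[1]:b[3],b[0]:b[2]],(400,300),interpolation=cv2.INTER_CUBIC),alpha=1.5))
        print(n,"tcp px",proj(n,s["tcp_pos"]).round(1))
    cv2.imwrite(f"pics/c{k}.png",np.hstack(o))
E
python3 -c "from h import *; shot(1)"
```

```text
[0.5258 0.1982 0.088 ] [ 0.06  0.34 -0.59  1.82  0.21  1.04 -2.18] [0.9 0.2 0.6]
top tcp px [206.1 228.1]
scene tcp px [425.  248.5]
```

View pics/c1.png

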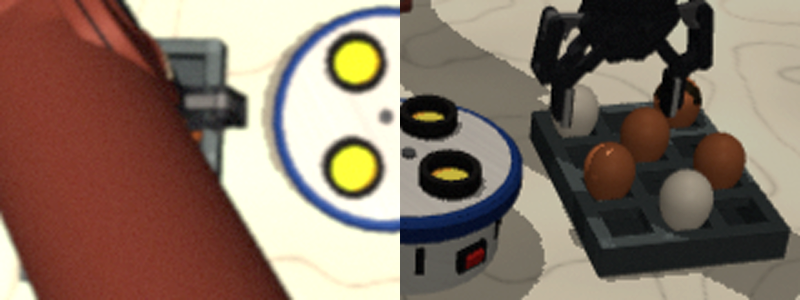

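The tool straddles brown egg b2: in the scene crop the fingers are at columns ~570 and ~672, with the egg at 610 and clear of its neighbours. Descending.

>>> jog_arm(rows=[[0, 0, 0.02, 0, 0, 0, 1], [0, 0, 0.035, 0, 0, 0, 1], [0, 0, 0.045, 0, 0, 0, 1], [0, 0, 0.05, 0, 0, 0, 1], [0, 0, 0.05, 0, 0, 0, 1], [0, 0, 0.05, 0, 0, 0, 1]])

```text
time_s: 3.37
tcp_pos: [0.5253, 0.1989, 0.0371]
ee_rot: [[1.0, 0.0, 0.001], [0.0, -1.0, 0.0], [0.001, -0.0, -1.0]]
force: [0.4, 0.5, 0.4]
finger_gap: 0.0852
grip_force: 0.0
```

>>> jog_arm(rows=[[0, 0, 0, 0, 0, 0, 0.5], [0, 0, 0, 0, 0, 0, 0.3], [0, 0, 0, 0, 0, 0, 0.15], [0, 0, 0, 0, 0, 0, 0.05], [0, 0, 0, 0, 0, 0, 0], [0, 0, 0, 0, 0, 0, -0.1], [0, 0, 0, 0, 0, 0, -0.2], [0, 0, 0, 0, 0, 0, -0.2], [0, 0, 0, 0, 0, 0, -0.2]])

```text
time_s: 4.12
tcp_pos: [0.5251, 0.1988, 0.0366]
ee_rot: [[1.0, 0.0, 0.001], [0.0, -1.0, 0.0], [0.001, -0.0, -1.0]]
force: [-0.2, 0.4, 5.2]
finger_gap: 0.0412
grip_force: 60.3
```

>>> jog_arm(rows=[[0, 0, -0.005, 0, 0, 0, -0.2], [0, 0, -0.012, 0, 0, 0, -0.2], [0, 0, -0.025, 0, 0, 0, -0.2], [0, 0, -0.05, 0, 0, 0, -0.2], [0, 0, -0.08, 0, 0, 0, -0.2], [0, 0, -0.11, 0, 0, 0, -0.2], [0, 0, -0.14, 0, 0, 0, -0.2], [0, 0, -0.165, 0, 0, 0, -0.2], [0, 0, -0.165, 0, 0, 0, -0.2], [0, 0, -0.165, 0, 0, 0, -0.2]])

```text
time_s: 4.95
tcp_pos: [0.5255, 0.1992, 0.2038]
ee_rot: [[1.0, 0.0, 0.004], [0.0, -1.0, 0.001], [0.004, -0.001, -1.0]]
force: [-0.3, -1.2, -0.8]
finger_gap: 0.0414
grip_force: 60.7
```

```bash
python3 -c "
from h import *; shot(2); s=observe(); print(s['finger_gap'],s['grip_force'])"
```

```text
[0.5255 0.1992 0.2038] [ 0.09  0.22 -0.61  1.7   0.13  1.26 -2.12] [-0.3 -1.2 -0.8]
top tcp px [192. 219.]
scene tcp px [432.4 193.6]
0.04104736396083683 60.67023038864136
```

View pics/c2.png

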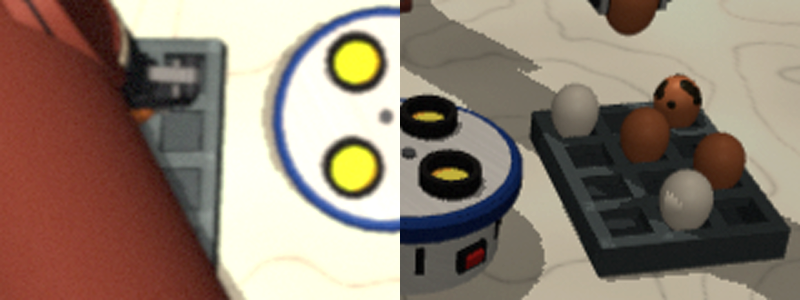

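>>> jog_arm(rows=[[0.002, 0.03, 0, 0, 0, 0, -0.2], [0.002, 0.065, 0, 0, 0, 0, -0.2], [0.002, 0.1, 0, 0, 0, 0, -0.2], [0.002, 0.135, 0, 0, 0, 0, -0.2], [0.002, 0.17, 0, 0, 0, 0, -0.2], [0.002, 0.2, 0, 0, 0, 0, -0.2], [0.002, 0.22, 0, 0, 0, 0, -0.2], [0.002, 0.228, 0, 0, 0, 0, -0.2], [0.002, 0.228, 0.02, 0, 0, 0, -0.2], [0.002, 0.228, 0.045, 0, 0, 0, -0.2], [0.002, 0.228, 0.065, 0, 0, 0, -0.2], [0.002, 0.228, 0.065, 0, 0, 0, -0.2]])

```text
time_s: 6.05
tcp_pos: [0.5238, -0.0283, 0.1317]
ee_rot: [[1.0, 0.002, -0.008], [0.002, -1.0, 0.001], [-0.008, -0.001, -1.0]]
force: [-1.0, 0.4, -1.6]
finger_gap: 0.0411
grip_force: 60.8
```

```bash
cat >> h.py <<'E'
def look(k,b=(250,170,430,305)):
    s=observe(); print(s["tcp_pos"].round(4),s["force"].round(1)); im=capture("scene")[:,:,::-1]; cv2.imwrite(f"pics/scene{k}.png",im)
    cv2.imwrite(f"pics/c{k}.png",cv2.convertScaleAbs(cv2.resize(im[b[1]:b[3],b[0]:b[2]],(720,540),interpolation=cv2.INTER_CUBIC),alpha=1.5))
    h=cv2.cvtColor(im,cv2.COLOR_BGR2HSV).astype(int); m=(h[:,:,0]<14)&(h[:,:,1]>130)&(h[:,:,2]>40)
    w=np.zeros(m.shape,bool); w[120:320,150:510]=1; [print(x) for x in blobs(m&w,60)]
E
python3 -c "from h import *; look(3)"
```

```text
[ 0.5238 -0.0283  0.1317] [-1.   0.4 -1.6]
([251.8, 180.7], [240, 161, 29, 38, 696])
([306.7, 235.2], [296, 222, 23, 28, 518])
([445.7, 244.3], [429, 224, 36, 39, 698])
([473.5, 261.3], [462, 250, 23, 25, 437])
```

View pics/c3.png

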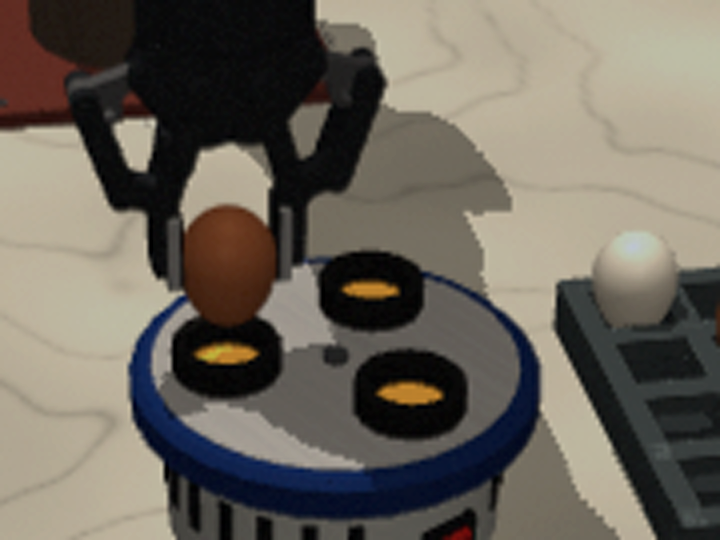

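Egg upright in the grip at (307,235), directly above seat 2 (glow at column 306.6). Lowering slowly.

>>> jog_arm(rows=[[0, 0, 0.006, 0, 0, 0, -0.2], [0, 0, 0.011, 0, 0, 0, -0.2], [0, 0, 0.015, 0, 0, 0, -0.2], [0, 0, 0.018, 0, 0, 0, -0.2], [0, 0, 0.021, 0, 0, 0, -0.2], [0, 0, 0.023, 0, 0, 0, -0.2], [0, 0, 0.023, 0, 0, 0, -0.2], [0, 0, 0.023, 0, 0, 0, -0.2]])

```text
time_s: 6.77
tcp_pos: [0.5269, -0.0293, 0.1134]
ee_rot: [[1.0, 0.0, -0.0], [0.0, -1.0, 0.0], [-0.0, -0.0, -1.0]]
force: [-0.0, -0.7, -0.3]
finger_gap: 0.0413
grip_force: 60.8
```

>>> jog_arm(rows=[[0, 0, 0.001, 0, 0, 0, -0.2], [0, 0, 0.002, 0, 0, 0, -0.2], [0, 0, 0.003, 0, 0, 0, -0.2], [0, 0, 0.004, 0, 0, 0, -0.2], [0, 0, 0.004, 0, 0, 0, -0.2], [0, 0, 0.004, 0, 0, 0, -0.2]])

```text
time_s: 7.27
tcp_pos: [0.5272, -0.0295, 0.1095]
ee_rot: [[1.0, 0.0, 0.001], [0.0, -1.0, -0.0], [0.001, 0.0, -1.0]]
force: [1.5, -1.5, 1.9]
finger_gap: 0.0413
grip_force: 60.8
```

>>> jog_arm(rows=[[0, 0, 0.0005, 0, 0, 0, -0.2], [0, 0, 0.001, 0, 0, 0, -0.2], [0, 0, 0.001, 0, 0, 0, -0.2]])

```text
time_s: 7.52
tcp_pos: [0.5274, -0.0296, 0.1091]
ee_rot: [[1.0, 0.0, 0.001], [0.0, -1.0, -0.0], [0.001, 0.0, -1.0]]
force: [0.1, -1.2, 6.4]
finger_gap: 0.0413
grip_force: 61.3
```

>>> jog_arm(rows=[[0, 0, 0, 0, 0, 0, 0], [0, 0, 0, 0, 0, 0, 0.05], [0, 0, 0, 0, 0, 0, 0.1], [0, 0, 0, 0, 0, 0, 0.2], [0, 0, 0, 0, 0, 0, 0.35], [0, 0, 0, 0, 0, 0, 0.5], [0, 0, 0, 0, 0, 0, 0.5]])

```text
time_s: 8.1
tcp_pos: [0.5268, -0.0292, 0.1082]
ee_rot: [[1.0, 0.0, -0.0], [0.0, -1.0, 0.0], [-0.0, -0.0, -1.0]]
force: [-0.8, 1.4, -0.2]
finger_gap: 0.0639
grip_force: 0.0
```

>>> jog_arm(rows=[[0, 0, -0.01, 0, 0, 0, 0.6], [0, 0, -0.03, 0, 0, 0, 0.7], [0, 0, -0.06, 0, 0, 0, 1], [0, 0, -0.09, 0, 0, 0, 1], [0, 0, -0.12, 0, 0, 0, 1], [0, 0, -0.12, 0, 0, 0, 1]])

```text
time_s: 8.6
tcp_pos: [0.5296, -0.029, 0.2353]
ee_rot: [[1.0, 0.001, 0.009], [0.001, -1.0, -0.001], [0.009, 0.001, -1.0]]
force: [0.5, 0.7, 0.7]
finger_gap: 0.0855
grip_force: 0.0
```

```bash
python3 -c "from h import *; look(4)"
```

```text
[ 0.5296 -0.029   0.2353] [0.5 0.7 0.7]
([317.8, 164.3], [313, 157, 13, 15, 120])
([257.7, 183.2], [240, 161, 56, 38, 895])
([445.7, 244.2], [429, 224, 36, 39, 693])
([306.0, 246.1], [295, 233, 23, 27, 505])
([473.5, 261.2], [462, 250, 23, 25, 434])
```

View pics/c4.png

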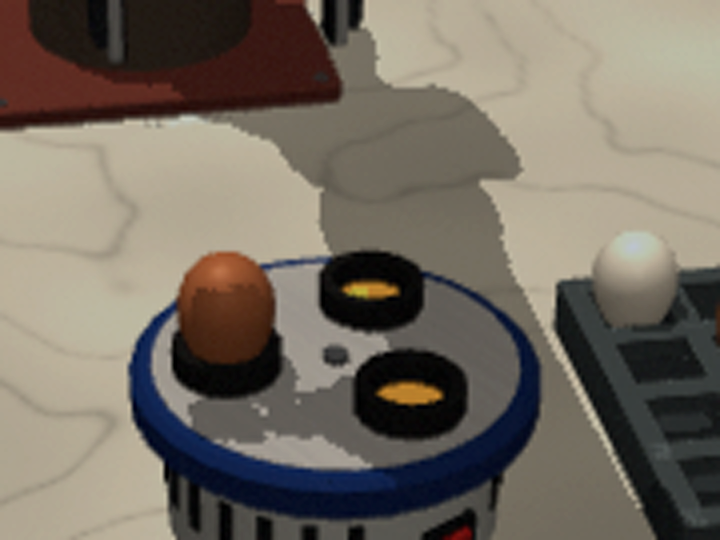

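Egg 1 stands upright in seat 2. Next egg is b1 at (0.528, 0.299).

>>> jog_arm(rows=[[0.001, -0.04, 0, 0, 0, 0, 1], [0.001, -0.08, 0, 0, 0, 0, 1], [0.001, -0.12, 0, 0, 0, 0, 1], [0.001, -0.16, 0, 0, 0, 0, 1], [0.001, -0.2, 0, 0, 0, 0, 1], [0.001, -0.24, 0, 0, 0, 0, 1], [0.001, -0.28, 0, 0, 0, 0, 1], [0.001, -0.31, 0, 0, 0, 0, 1], [0.001, -0.328, 0, 0, 0, 0, 1], [0.001, -0.328, 0, 0, 0, 0, 1], [0.001, -0.328, 0, 0, 0, 0, 1], [0.001, -0.328, 0, 0, 0, 0, 1]])

```text
time_s: 9.65
tcp_pos: [0.5279, 0.2976, 0.2278]
ee_rot: [[1.0, -0.0, -0.001], [-0.0, -1.0, -0.001], [-0.001, 0.001, -1.0]]
force: [1.1, -0.5, -0.6]
finger_gap: 0.0852
grip_force: 0.0
```

>>> jog_arm(rows=[[0, 0, 0.03, 0, 0, 0, 1], [0, 0, 0.065, 0, 0, 0, 1], [0, 0, 0.1, 0, 0, 0, 1], [0, 0, 0.13, 0, 0, 0, 1], [0, 0, 0.15, 0, 0, 0, 1], [0, 0, 0.15, 0, 0, 0, 1], [0, 0, 0.15, 0, 0, 0, 1]])

```text
time_s: 10.23
tcp_pos: [0.5278, 0.2969, 0.078]
ee_rot: [[1.0, -0.001, -0.002], [-0.001, -1.0, -0.001], [-0.002, 0.001, -1.0]]
force: [0.3, 0.6, 0.1]
finger_gap: 0.0856
grip_force: 0.0
```

```bash
python3 -c "
from h import *; s=observe(); print(s['tcp_pos'].round(4),s['joint_pos'].round(2),s['force'].round(1))"
```

```text
[0.5278 0.2969 0.078 ] [-0.08  0.45 -0.63  1.72  0.29  1.07 -2.38] [0.3 0.6 0.1]
```

>>> jog_arm(rows=[[0, 0, 0.015, 0, 0, 0, 1], [0, 0, 0.03, 0, 0, 0, 1], [0, 0, 0.038, 0, 0, 0, 1], [0, 0, 0.041, 0, 0, 0, 1], [0, 0, 0.041, 0, 0, 0, 1], [0, 0, 0.041, 0, 0, 0, 1], [0, 0, 0.041, 0, 0, 0, 1]])

```text
time_s: 10.82
tcp_pos: [0.5285, 0.2991, 0.0386]
ee_rot: [[1.0, 0.0, 0.002], [0.0, -1.0, 0.001], [0.002, -0.001, -1.0]]
force: [0.6, 0.1, -0.4]
finger_gap: 0.0851
grip_force: 0.0
```

>>> jog_arm(rows=[[0, 0, 0.001, 0, 0, 0, 0.5], [0, 0, 0.001, 0, 0, 0, 0.3], [0, 0, 0.001, 0, 0, 0, 0.15], [0, 0, 0.001, 0, 0, 0, 0.05], [0, 0, 0.001, 0, 0, 0, 0], [0, 0, 0.001, 0, 0, 0, -0.1], [0, 0, 0.001, 0, 0, 0, -0.2], [0, 0, 0.001, 0, 0, 0, -0.2], [0, 0, 0.001, 0, 0, 0, -0.2]])

```text
time_s: 11.57
tcp_pos: [0.5279, 0.2988, 0.0365]
ee_rot: [[1.0, 0.0, 0.0], [0.0, -1.0, 0.0], [0.0, -0.0, -1.0]]
force: [0.5, -1.3, 3.9]
finger_gap: 0.0414
grip_force: 60.3
```

>>> jog_arm(rows=[[0, 0, -0.005, 0, 0, 0, -0.2], [0, 0, -0.012, 0, 0, 0, -0.2], [0, 0, -0.025, 0, 0, 0, -0.2], [0, 0, -0.05, 0, 0, 0, -0.2], [0, 0, -0.08, 0, 0, 0, -0.2], [0, 0, -0.11, 0, 0, 0, -0.2], [0, 0, -0.14, 0, 0, 0, -0.2], [0, 0, -0.165, 0, 0, 0, -0.2], [0, 0, -0.165, 0, 0, 0, -0.2], [0, 0, -0.165, 0, 0, 0, -0.2]])

```text
time_s: 12.4
tcp_pos: [0.5284, 0.2994, 0.204]
ee_rot: [[1.0, 0.0, 0.004], [0.0, -1.0, 0.002], [0.004, -0.002, -1.0]]
force: [0.1, -0.2, -0.9]
finger_gap: 0.0414
grip_force: 60.7
```

>>> jog_arm(rows=[[0.006, 0.03, 0, 0, 0, 0, -0.2], [0.012, 0.065, 0, 0, 0, 0, -0.2], [0.018, 0.1, 0, 0, 0, 0, -0.2], [0.024, 0.135, 0, 0, 0, 0, -0.2], [0.03, 0.17, 0, 0, 0, 0, -0.2], [0.036, 0.205, 0, 0, 0, 0, -0.2], [0.041, 0.235, 0, 0, 0, 0, -0.2], [0.044, 0.255, 0, 0, 0, 0, -0.2], [0.044, 0.255, 0, 0, 0, 0, -0.2], [0.044, 0.255, 0, 0, 0, 0, -0.2]])

```text
time_s: 13.23
tcp_pos: [0.5714, 0.0421, 0.2004]
ee_rot: [[1.0, -0.003, -0.002], [-0.003, -1.0, -0.0], [-0.002, 0.0, -1.0]]
force: [-0.0, 1.1, -0.5]
finger_gap: 0.0413
grip_force: 60.8
```

>>> jog_arm(rows=[[0, 0, 0.02, 0, 0, 0, -0.2], [0, 0, 0.045, 0, 0, 0, -0.2], [0, 0, 0.06, 0, 0, 0, -0.2], [0, 0, 0.07, 0, 0, 0, -0.2], [0, 0, 0.075, 0, 0, 0, -0.2], [0, 0, 0.08, 0, 0, 0, -0.2], [0, 0, 0.083, 0, 0, 0, -0.2], [0, 0, 0.085, 0, 0, 0, -0.2], [0, 0, 0.087, 0, 0, 0, -0.2], [0, 0, 0.087, 0, 0, 0, -0.2], [0, 0, 0.087, 0, 0, 0, -0.2]])

```text
time_s: 14.15
tcp_pos: [0.5721, 0.0437, 0.1147]
ee_rot: [[1.0, 0.0, 0.001], [0.0, -1.0, 0.0], [0.001, -0.0, -1.0]]
force: [0.1, -0.6, -0.2]
finger_gap: 0.0411
grip_force: 60.8
```

```bash
python3 -c "
from h import *; look(5)"
```

```text
[0.5721 0.0437 0.1147] [ 0.1 -0.6 -0.2]
([341.4, 153.1], [330, 145, 28, 13, 62])
([317.8, 164.7], [313, 157, 13, 17, 126])
([257.6, 183.3], [240, 161, 55, 38, 903])
([445.6, 244.5], [429, 224, 36, 39, 717])
([306.0, 246.4], [295, 233, 23, 28, 518])
([352.9, 253.9], [342, 240, 23, 30, 541])
```

Held egg at column 352.9, seat 1 glow at 352.6, so it is aligned. Setting down.

>>> jog_arm(rows=[[0, 0, 0.001, 0, 0, 0, -0.2], [0, 0, 0.002, 0, 0, 0, -0.2], [0, 0, 0.003, 0, 0, 0, -0.2], [0, 0, 0.004, 0, 0, 0, -0.2], [0, 0, 0.005, 0, 0, 0, -0.2], [0, 0, 0.005, 0, 0, 0, -0.2], [0, 0, 0.005, 0, 0, 0, -0.2]])

```text
time_s: 14.78
tcp_pos: [0.5724, 0.0441, 0.1096]
ee_rot: [[1.0, 0.001, 0.001], [0.001, -1.0, 0.0], [0.001, -0.0, -1.0]]
force: [1.6, 1.6, 1.2]
finger_gap: 0.041
grip_force: 60.8
```

>>> jog_arm(rows=[[0, 0, 0.0005, 0, 0, 0, -0.2], [0, 0, 0.001, 0, 0, 0, -0.2], [0, 0, 0.001, 0, 0, 0, -0.2]])

```text
time_s: 15.03
tcp_pos: [0.5726, 0.0441, 0.109]
ee_rot: [[1.0, 0.001, 0.002], [0.001, -1.0, 0.0], [0.002, -0.0, -1.0]]
force: [2.5, 2.0, 4.5]
finger_gap: 0.0414
grip_force: 61.1
```

>>> jog_arm(rows=[[0, 0, 0, 0, 0, 0, 0], [0, 0, 0, 0, 0, 0, 0.05], [0, 0, 0, 0, 0, 0, 0.1], [0, 0, 0, 0, 0, 0, 0.2], [0, 0, 0, 0, 0, 0, 0.35], [0, 0, 0, 0, 0, 0, 0.5], [0, 0, 0, 0, 0, 0, 0.5]])

```text
time_s: 15.62
tcp_pos: [0.5717, 0.0436, 0.1081]
ee_rot: [[1.0, 0.0, -0.001], [0.0, -1.0, -0.0], [-0.001, 0.0, -1.0]]
force: [-0.1, 0.3, 0.6]
finger_gap: 0.0637
grip_force: 0.0
```

>>> jog_arm(rows=[[0, 0, -0.01, 0, 0, 0, 0.6], [0, 0, -0.03, 0, 0, 0, 0.7], [0, 0, -0.06, 0, 0, 0, 1], [0, 0, -0.09, 0, 0, 0, 1], [0, 0, -0.12, 0, 0, 0, 1], [0, 0, -0.12, 0, 0, 0, 1]])

```text
time_s: 16.12
tcp_pos: [0.5745, 0.0445, 0.2355]
ee_rot: [[1.0, 0.001, 0.009], [0.001, -1.0, 0.0], [0.009, -0.0, -1.0]]
force: [0.6, -0.1, 0.3]
finger_gap: 0.0853
grip_force: 0.0
```

```bash
python3 -c "
from h import *; look(6)"
```

```text
[0.5745 0.0445 0.2355] [ 0.6 -0.1  0.3]
([257.2, 183.2], [240, 161, 54, 38, 887])
([445.6, 244.5], [429, 224, 36, 39, 710])
([306.0, 246.4], [295, 233, 23, 28, 514])
([352.5, 256.0], [341, 242, 24, 29, 553])
```

>>> jog_arm(rows=[[-0.015, -0.03, 0, 0, 0, 0, 1], [-0.03, -0.065, 0, 0, 0, 0, 1], [-0.047, -0.1, 0, 0, 0, 0, 1], [-0.063, -0.135, 0, 0, 0, 0, 1], [-0.08, -0.17, 0, 0, 0, 0, 1], [-0.09, -0.195, 0, 0, 0, 0, 1], [-0.095, -0.206, 0, 0, 0, 0, 1], [-0.095, -0.206, 0, 0, 0, 0, 1], [-0.095, -0.206, 0, 0, 0, 0, 1], [-0.095, -0.206, 0, 0, 0, 0, 1]])

```text
time_s: 17.0
tcp_pos: [0.4775, 0.248, 0.2279]
ee_rot: [[1.0, -0.002, -0.0], [-0.002, -1.0, -0.001], [-0.0, 0.001, -1.0]]
force: [0.1, -0.1, 0.5]
finger_gap: 0.0857
grip_force: 0.0
```

>>> jog_arm(rows=[[0, 0, 0.03, 0, 0, 0, 1], [0, 0, 0.065, 0, 0, 0, 1], [0, 0, 0.1, 0, 0, 0, 1], [0, 0, 0.13, 0, 0, 0, 1], [0, 0, 0.15, 0, 0, 0, 1], [0, 0, 0.17, 0, 0, 0, 1], [0, 0, 0.18, 0, 0, 0, 1], [0, 0, 0.188, 0, 0, 0, 1], [0, 0, 0.19, 0, 0, 0, 1], [0, 0, 0.191, 0, 0, 0, 1], [0, 0, 0.191, 0, 0, 0, 1], [0, 0, 0.191, 0, 0, 0, 1]])

```text
time_s: 18.0
tcp_pos: [0.4775, 0.2499, 0.0383]
ee_rot: [[1.0, 0.0, 0.001], [0.0, -1.0, 0.001], [0.001, -0.001, -1.0]]
force: [-0.1, -0.1, 0.7]
finger_gap: 0.0852
grip_force: 0.0
```

>>> jog_arm(rows=[[-0.001, 0, 0.001, 0, 0, 0, 0.5], [-0.001, 0, 0.001, 0, 0, 0, 0.3], [-0.001, 0, 0.001, 0, 0, 0, 0.15], [-0.001, 0, 0.001, 0, 0, 0, 0.05], [-0.001, 0, 0.001, 0, 0, 0, 0], [-0.001, 0, 0.001, 0, 0, 0, -0.1], [-0.001, 0, 0.001, 0, 0, 0, -0.2], [-0.001, 0, 0.001, 0, 0, 0, -0.2], [-0.001, 0, 0.001, 0, 0, 0, -0.2]])

```text
time_s: 18.75
tcp_pos: [0.476, 0.2499, 0.0366]
ee_rot: [[1.0, 0.001, 0.0], [0.001, -1.0, 0.0], [0.0, -0.0, -1.0]]
force: [-0.2, -0.2, 4.1]
finger_gap: 0.0416
grip_force: 60.3
```

>>> jog_arm(rows=[[0, 0, -0.005, 0, 0, 0, -0.2], [0, 0, -0.012, 0, 0, 0, -0.2], [0, 0, -0.025, 0, 0, 0, -0.2], [0, 0, -0.05, 0, 0, 0, -0.2], [0, 0, -0.08, 0, 0, 0, -0.2], [0, 0, -0.11, 0, 0, 0, -0.2], [0, 0, -0.14, 0, 0, 0, -0.2], [0, 0, -0.165, 0, 0, 0, -0.2], [0, 0, -0.165, 0, 0, 0, -0.2], [0, 0, -0.165, 0, 0, 0, -0.2]])

```text
time_s: 19.58
tcp_pos: [0.4765, 0.2501, 0.2037]
ee_rot: [[1.0, 0.0, 0.004], [0.0, -1.0, 0.001], [0.004, -0.001, -1.0]]
force: [-0.4, -0.9, -1.1]
finger_gap: 0.0412
grip_force: 60.7
```

>>> jog_arm(rows=[[0.002, 0.03, 0, 0, 0, 0, -0.2], [0.003, 0.065, 0, 0, 0, 0, -0.2], [0.005, 0.1, 0, 0, 0, 0, -0.2], [0.007, 0.135, 0, 0, 0, 0, -0.2], [0.008, 0.17, 0, 0, 0, 0, -0.2], [0.01, 0.195, 0, 0, 0, 0, -0.2], [0.01, 0.204, 0, 0, 0, 0, -0.2], [0.01, 0.204, 0, 0, 0, 0, -0.2], [0.01, 0.204, 0, 0, 0, 0, -0.2]])

```text
time_s: 20.33
tcp_pos: [0.4854, 0.0463, 0.2009]
ee_rot: [[1.0, 0.0, -0.001], [0.0, -1.0, 0.001], [-0.001, -0.001, -1.0]]
force: [-0.3, 0.4, -0.8]
finger_gap: 0.041
grip_force: 60.8
```

>>> jog_arm(rows=[[0, 0, 0.02, 0, 0, 0, -0.2], [0, 0, 0.045, 0, 0, 0, -0.2], [0, 0, 0.06, 0, 0, 0, -0.2], [0, 0, 0.07, 0, 0, 0, -0.2], [0, 0, 0.075, 0, 0, 0, -0.2], [0, 0, 0.08, 0, 0, 0, -0.2], [0, 0, 0.083, 0, 0, 0, -0.2], [0, 0, 0.085, 0, 0, 0, -0.2], [0, 0, 0.087, 0, 0, 0, -0.2], [0, 0, 0.087, 0, 0, 0, -0.2], [0, 0, 0.087, 0, 0, 0, -0.2]])

```text
time_s: 21.25
tcp_pos: [0.4861, 0.0457, 0.1147]
ee_rot: [[1.0, 0.0, 0.0], [0.0, -1.0, -0.0], [0.0, 0.0, -1.0]]
force: [-0.4, 1.3, -0.2]
finger_gap: 0.041
grip_force: 60.8
```

```bash
python3 -c "
from h import *; look(7)"
```

```text
[0.4861 0.0457 0.1147] [-0.4  1.3 -0.2]
([317.2, 163.8], [313, 157, 10, 14, 110])
([257.5, 183.3], [240, 161, 55, 38, 900])
([348.1, 243.5], [333, 216, 33, 55, 1034])
([454.2, 236.3], [444, 224, 21, 23, 292])
([306.0, 246.3], [295, 233, 23, 28, 510])
```

```bash
python3 -c "
from h import *
im=cv2.imread('pics/scene7.png'); h=cv2.cvtColor(im,cv2.COLOR_BGR2HSV).astype(int); m=(h[:,:,0]<14)&(h[:,:,1]>130)&(h[:,:,2]>40)
for r in range(216,246,4):
  x=np.where(m[r,325:372])[0]+325; print(r,x.min(),x.max(),(x.min()+x.max())/2)
d=cv2.imread('pics/scene0.png').max(2)
for r in (238,243): x=np.where(d[r,320:365]<45)[0]+320; print(r,x.min(),x.max())
print(proj('scene',[.4861,.0457,.128]),proj('scene',[.4859,.0451,.104]))"
```

```text
216 340 346 343.0
220 334 351 342.5
224 333 353 343.0
228 334 353 343.5
232 333 353 343.0
236 334 351 342.5
240 336 348 342.0
244 346 359 352.5
238 330 355
243 330 355
[341.88109547 226.80129791] [341.18691799 237.76642054]
```

Egg at column ~342.9, and the ring is centred at 342.5, so it is aligned. Setting down.

>>> jog_arm(rows=[[0, 0, 0.001, 0, 0, 0, -0.2], [0, 0, 0.002, 0, 0, 0, -0.2], [0, 0, 0.003, 0, 0, 0, -0.2], [0, 0, 0.004, 0, 0, 0, -0.2], [0, 0, 0.005, 0, 0, 0, -0.2], [0, 0, 0.005, 0, 0, 0, -0.2], [0, 0, 0.005, 0, 0, 0, -0.2]])

```text
time_s: 21.88
tcp_pos: [0.4857, 0.0461, 0.1094]
ee_rot: [[1.0, 0.001, -0.0], [0.001, -1.0, 0.0], [-0.0, -0.0, -1.0]]
force: [-2.6, 2.1, 4.1]
finger_gap: 0.0414
grip_force: 61.2
```

>>> jog_arm(rows=[[0, 0, 0.0005, 0, 0, 0, -0.2], [0, 0, 0.001, 0, 0, 0, -0.2], [0, 0, 0.001, 0, 0, 0, -0.2]])

```text
time_s: 22.13
tcp_pos: [0.4857, 0.0461, 0.109]
ee_rot: [[1.0, 0.001, -0.0], [0.001, -1.0, 0.0], [-0.0, -0.0, -1.0]]
force: [-6.5, 1.6, 10.6]
finger_gap: 0.0414
grip_force: 61.8
```

>>> jog_arm(rows=[[-0.0005, 0, -0.0005, 0, 0, 0, -0.2], [-0.001, 0, -0.0005, 0, 0, 0, -0.2], [-0.001, 0, -0.0005, 0, 0, 0, -0.2]])

```text
time_s: 22.38
tcp_pos: [0.4854, 0.0461, 0.1092]
ee_rot: [[1.0, 0.001, 0.001], [0.001, -1.0, 0.0], [0.001, -0.0, -1.0]]
force: [-0.9, 3.0, 3.8]
finger_gap: 0.041
grip_force: 61.0
```

>>> jog_arm(rows=[[0, 0, 0, 0, 0, 0, 0], [0, 0, 0, 0, 0, 0, 0.05], [0, 0, 0, 0, 0, 0, 0.1], [0, 0, 0, 0, 0, 0, 0.2], [0, 0, 0, 0, 0, 0, 0.35], [0, 0, 0, 0, 0, 0, 0.5], [0, 0, 0, 0, 0, 0, 0.5]])

```text
time_s: 22.97
tcp_pos: [0.4848, 0.0455, 0.1087]
ee_rot: [[1.0, 0.0, -0.0], [0.0, -1.0, -0.0], [-0.0, 0.0, -1.0]]
force: [0.5, 0.7, -0.4]
finger_gap: 0.0638
grip_force: 0.0
```

>>> jog_arm(rows=[[0, 0, -0.01, 0, 0, 0, 0.6], [0, 0, -0.03, 0, 0, 0, 0.7], [0, 0, -0.06, 0, 0, 0, 1], [0, 0, -0.09, 0, 0, 0, 1], [0, 0, -0.12, 0, 0, 0, 1], [0, 0, -0.12, 0, 0, 0, 1]])

```text
time_s: 23.47
tcp_pos: [0.4875, 0.0463, 0.2354]
ee_rot: [[1.0, 0.001, 0.009], [0.001, -1.0, 0.0], [0.009, -0.0, -1.0]]
force: [0.7, 1.0, -0.1]
finger_gap: 0.0855
grip_force: 0.0
```

```bash
python3 -c "
from h import *; look(8,(290,200,490,350)); print(observe()['joint_pos'].round(2))"
```

```text
[0.4875 0.0463 0.2354] [ 0.7  1.  -0.1]
([258.6, 183.5], [240, 161, 63, 38, 917])
([348.0, 244.0], [332, 218, 34, 53, 1018])
([454.3, 236.2], [444, 224, 21, 23, 288])
([306.0, 246.2], [295, 233, 23, 27, 506])
[ 0.36  0.03 -0.55  1.82  0.02  1.29 -1.77]
```

View pics/c8.png

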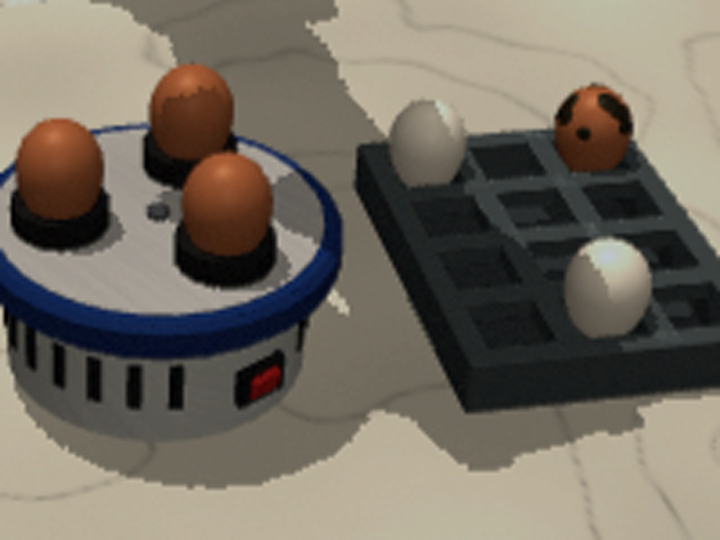

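All three clean eggs are upright on the seats and the whites are undisturbed. Now the soiled egg.

>>> jog_arm(rows=[[-0.008, -0.035, 0, 0, 0, 0, 1], [-0.016, -0.07, 0, 0, 0, 0, 1], [-0.024, -0.105, 0, 0, 0, 0, 1], [-0.032, -0.14, 0, 0, 0, 0, 1], [-0.04, -0.175, 0, 0, 0, 0, 1], [-0.048, -0.21, 0, 0, 0, 0, 1], [-0.055, -0.24, 0, 0, 0, 0, 1], [-0.057, -0.2555, 0, 0, 0, 0, 1], [-0.057, -0.2555, 0, 0, 0, 0, 1], [-0.057, -0.2555, 0, 0, 0, 0, 1]])

```text
time_s: 24.35
tcp_pos: [0.4271, 0.3016, 0.2283]
ee_rot: [[1.0, 0.003, -0.001], [0.003, -1.0, -0.0], [-0.001, 0.0, -1.0]]
force: [0.2, 0.0, -0.2]
finger_gap: 0.0853
grip_force: 0.0
```

>>> jog_arm(rows=[[0, 0, 0.03, 0, 0, 0, 1], [0, 0, 0.065, 0, 0, 0, 1], [0, 0, 0.1, 0, 0, 0, 1], [0, 0, 0.13, 0, 0, 0, 1], [0, 0, 0.14, 0, 0, 0, 1], [0, 0, 0.14, 0, 0, 0, 1], [0, 0, 0.14, 0, 0, 0, 1]])

```text
time_s: 24.93
tcp_pos: [0.4283, 0.3007, 0.0896]
ee_rot: [[1.0, -0.001, -0.0], [-0.001, -1.0, -0.0], [-0.0, 0.0, -1.0]]
force: [0.0, 0.4, 1.1]
finger_gap: 0.0851
grip_force: 0.0
```

```bash
python3 -c "
from h import *; s=observe(); print(s['tcp_pos'].round(4),s['joint_pos'].round(2),s['force'].round(1))"
```

```text
[0.4283 0.3007 0.0896] [-0.02  0.29 -0.77  1.9   0.23  1.04 -2.46] [0.  0.4 1.1]
```

>>> jog_arm(rows=[[0, 0, 0.02, 0, 0, 0, 1], [0, 0, 0.035, 0, 0, 0, 1], [0, 0, 0.045, 0, 0, 0, 1], [0, 0, 0.05, 0, 0, 0, 1], [0, 0, 0.052, 0, 0, 0, 1], [0, 0, 0.052, 0, 0, 0, 1], [0, 0, 0.052, 0, 0, 0, 1]])

```text
time_s: 25.52
tcp_pos: [0.4283, 0.3016, 0.0378]
ee_rot: [[1.0, 0.0, 0.001], [0.0, -1.0, 0.001], [0.001, -0.001, -1.0]]
force: [-0.7, 0.4, -0.0]
finger_gap: 0.0853
grip_force: 0.0
```

>>> jog_arm(rows=[[0, 0, 0, 0, 0, 0, 0.5], [0, 0, 0, 0, 0, 0, 0.3], [0, 0, 0, 0, 0, 0, 0.15], [0, 0, 0, 0, 0, 0, 0.05], [0, 0, 0, 0, 0, 0, 0], [0, 0, 0, 0, 0, 0, -0.1], [0, 0, 0, 0, 0, 0, -0.2], [0, 0, 0, 0, 0, 0, -0.2], [0, 0, 0, 0, 0, 0, -0.2]])

```text
time_s: 26.27
tcp_pos: [0.428, 0.3012, 0.037]
ee_rot: [[1.0, 0.0, 0.0], [0.0, -1.0, 0.0], [0.0, -0.0, -1.0]]
force: [-0.2, -0.2, 3.9]
finger_gap: 0.0411
grip_force: 60.3
```

>>> jog_arm(rows=[[0, 0, -0.005, 0, 0, 0, -0.2], [0, 0, -0.012, 0, 0, 0, -0.2], [0, 0, -0.025, 0, 0, 0, -0.2], [0, 0, -0.05, 0, 0, 0, -0.2], [0, 0, -0.08, 0, 0, 0, -0.2], [0, 0, -0.11, 0, 0, 0, -0.2], [0, 0, -0.14, 0, 0, 0, -0.2], [0, 0, -0.17, 0, 0, 0, -0.2], [0, 0, -0.19, 0, 0, 0, -0.2], [0, 0, -0.19, 0, 0, 0, -0.2], [0, 0, -0.19, 0, 0, 0, -0.2]])

```text
time_s: 27.18
tcp_pos: [0.4281, 0.3017, 0.2287]
ee_rot: [[1.0, 0.001, 0.003], [0.001, -1.0, 0.001], [0.003, -0.001, -1.0]]
force: [0.2, -0.1, -1.0]
finger_gap: 0.0409
grip_force: 60.7
```

>>> jog_arm(rows=[[0.004, 0.03, 0, 0, 0, 0, -0.2], [0.008, 0.065, 0, 0, 0, 0, -0.2], [0.012, 0.1, 0, 0, 0, 0, -0.2], [0.015, 0.135, 0, 0, 0, 0, -0.2], [0.019, 0.17, 0, 0, 0, 0, -0.2], [0.023, 0.205, 0, 0, 0, 0, -0.2], [0.027, 0.24, 0, 0, 0, 0, -0.2], [0.031, 0.275, 0, 0, 0, 0, -0.2], [0.035, 0.31, 0, 0, 0, 0, -0.2], [0.039, 0.345, 0, 0, 0, 0, -0.2], [0.042, 0.38, 0, 0, 0, 0, -0.2], [0.044, 0.4, 0, 0, 0, 0, -0.2]])

```text
time_s: 28.18
tcp_pos: [0.4707, -0.1028, 0.2256]
ee_rot: [[1.0, -0.003, -0.002], [-0.003, -1.0, -0.0], [-0.002, 0.0, -1.0]]
force: [1.2, 0.8, -0.1]
finger_gap: 0.0412
grip_force: 60.8
```

>>> jog_arm(rows=[[0.004, 0.03, 0, 0, 0, 0, -0.2], [0.008, 0.065, 0, 0, 0, 0, -0.2], [0.012, 0.1, 0, 0, 0, 0, -0.2], [0.015, 0.135, 0, 0, 0, 0, -0.2], [0.017, 0.155, 0, 0, 0, 0, -0.2], [0.017, 0.155, 0, 0, 0, 0, -0.2], [0.017, 0.155, 0.03, 0, 0, 0, -0.2], [0.017, 0.155, 0.065, 0, 0, 0, -0.2], [0.017, 0.155, 0.1, 0, 0, 0, -0.2], [0.017, 0.155, 0.13, 0, 0, 0, -0.2], [0.017, 0.155, 0.15, 0, 0, 0, -0.2], [0.017, 0.155, 0.15, 0, 0, 0, -0.2]])

```text
time_s: 29.18
tcp_pos: [0.4854, -0.2513, 0.0715]
ee_rot: [[1.0, 0.001, -0.008], [0.001, -1.0, 0.005], [-0.008, -0.005, -1.0]]
force: [-1.1, 0.4, -1.1]
finger_gap: 0.0411
grip_force: 60.8
```

```bash
python3 -c "
from h import *; look(9,(110,190,310,340)); print(observe()['joint_pos'].round(2))"
```

```text
[ 0.4854 -0.2513  0.0715] [-1.1  0.4 -1.1]
([282.8, 182.3], [240, 157, 95, 42, 1636])
([347.9, 244.4], [332, 218, 33, 53, 1041])
([306.0, 246.4], [294, 233, 24, 28, 527])
([180.6, 266.0], [170, 251, 23, 29, 401])
[ 0.63  0.29 -0.27  1.87  0.09  1.   -1.25]
```

View pics/c9.png

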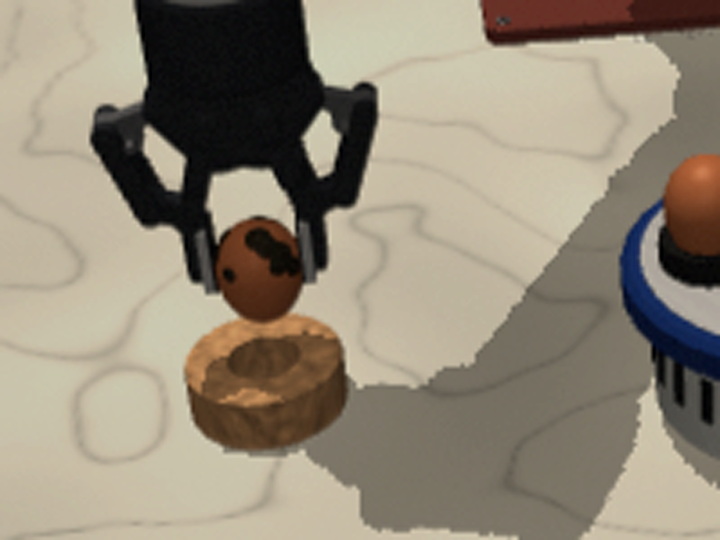

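The spotted egg is held upright at about (182,266), above the cork hole at about (183.6,289). I'll let it settle and check the column.

>>> jog_arm(rows=[[0, 0, 0.01, 0, 0, 0, -0.2], [0, 0, 0.018, 0, 0, 0, -0.2], [0, 0, 0.023, 0, 0, 0, -0.2], [0, 0, 0.023, 0, 0, 0, -0.2], [0, 0, 0.023, 0, 0, 0, -0.2], [0, 0, 0.023, 0, 0, 0, -0.2]])

```text
time_s: 29.73
tcp_pos: [0.4893, -0.2539, 0.0544]
ee_rot: [[1.0, 0.0, 0.001], [0.0, -1.0, -0.0], [0.001, 0.0, -1.0]]
force: [0.6, -0.5, 0.5]
finger_gap: 0.0412
grip_force: 60.8
```

```bash
python3 -c "
from h import *; look(10,(110,190,310,340)); t=observe()['tcp_pos']
for z in (.05,.03,.07): print(z,proj('scene',[.4894,-.2552,z]),proj('scene',[t[0],t[1],z]))
im=cv2.imread('pics/scene10.png'); h=cv2.cvtColor(im,cv2.COLOR_BGR2HSV).astype(int)
for r in range(262,306,3):
  m=h[r,:,1]>115; x=np.where(m[155:215])[0]+155; print(r,x.min(),x.max(),(x.min()+x.max())/2)"
```

```text
[ 0.4893 -0.2539  0.0544] [ 0.6 -0.5  0.5]
([282.8, 182.3], [240, 157, 95, 42, 1641])
([347.9, 244.4], [332, 218, 33, 53, 1044])
([306.0, 246.5], [294, 233, 24, 28, 529])
([180.4, 275.1], [170, 260, 24, 29, 415])
0.05 [181.023616   278.73547549] [181.71692536 278.65962383]
0.03 [182.3285921  287.50749223] [183.0146868 287.4305042]
0.07 [179.69200314 269.78440711] [180.39268026 269.70975448]
262 174 188 181.0
265 171 191 181.0
268 170 192 181.0
271 169 192 180.5
274 169 192 180.5
277 169 193 181.0
280 171 199 185.0
283 167 203 185.0
286 164 204 184.0
289 162 204 183.0
292 162 204 183.0
295 162 205 183.5
298 162 205 183.5
301 163 205 184.0
304 164 203 183.5
```

Consistent within 1 mm; lowering.

>>> jog_arm(rows=[[0, 0, 0.005, 0, 0, 0, -0.2], [0, 0, 0.009, 0, 0, 0, -0.2], [0, 0, 0.012, 0, 0, 0, -0.2], [0, 0, 0.014, 0, 0, 0, -0.2], [0, 0, 0.016, 0, 0, 0, -0.2], [0, 0, 0.017, 0, 0, 0, -0.2], [0, 0, 0.018, 0, 0, 0, -0.2], [0, 0, 0.018, 0, 0, 0, -0.2], [0, 0, 0.018, 0, 0, 0, -0.2]])

```text
time_s: 30.53
tcp_pos: [0.4896, -0.2546, 0.0363]
ee_rot: [[1.0, -0.0, 0.001], [-0.0, -1.0, -0.001], [0.001, 0.001, -1.0]]
force: [3.1, -4.0, 2.5]
finger_gap: 0.0411
grip_force: 61.1
```

>>> jog_arm(rows=[[0, 0, 0.0005, 0, 0, 0, -0.2], [0, 0, 0.001, 0, 0, 0, -0.2], [0, 0, 0.001, 0, 0, 0, -0.2]])

```text
time_s: 30.78
tcp_pos: [0.4898, -0.2548, 0.0358]
ee_rot: [[1.0, -0.0, 0.002], [-0.0, -1.0, -0.002], [0.002, 0.002, -1.0]]
force: [1.5, -4.4, 6.9]
finger_gap: 0.0411
grip_force: 61.5
```

>>> jog_arm(rows=[[0.0003, 0.0005, 0, 0, 0, 0, -0.2], [0.0005, 0.001, 0, 0, 0, 0, -0.2], [0.0005, 0.001, 0, 0, 0, 0, -0.2], [0.0005, 0.001, 0, 0, 0, 0, -0.2]])

```text
time_s: 31.12
tcp_pos: [0.4899, -0.2551, 0.0355]
ee_rot: [[1.0, 0.0, 0.001], [0.0, -1.0, -0.001], [0.001, 0.001, -1.0]]
force: [-0.2, -1.3, 6.7]
finger_gap: 0.0411
grip_force: 61.5
```

Side force is gone; releasing.

>>> jog_arm(rows=[[0, 0, 0, 0, 0, 0, 0], [0, 0, 0, 0, 0, 0, 0.05], [0, 0, 0, 0, 0, 0, 0.1], [0, 0, 0, 0, 0, 0, 0.2], [0, 0, 0, 0, 0, 0, 0.35], [0, 0, 0, 0, 0, 0, 0.5], [0, 0, 0, 0, 0, 0, 0.5]])

```text
time_s: 31.7
tcp_pos: [0.4893, -0.2545, 0.0346]
ee_rot: [[1.0, 0.001, -0.001], [0.001, -1.0, 0.0], [-0.001, -0.0, -1.0]]
force: [0.5, -0.0, 0.0]
finger_gap: 0.0637
grip_force: 0.0
```

>>> jog_arm(rows=[[0, 0, -0.01, 0, 0, 0, 0.6], [0, 0, -0.03, 0, 0, 0, 0.7], [0, 0, -0.06, 0, 0, 0, 1], [0, 0, -0.1, 0, 0, 0, 1], [0, 0, -0.14, 0, 0, 0, 1], [0, 0, -0.18, 0, 0, 0, 1], [0, 0, -0.2, 0, 0, 0, 1], [0, 0, -0.2, 0, 0, 0, 1], [0, 0, -0.2, 0, 0, 0, 1], [0, 0, -0.2, 0, 0, 0, 1], [0, 0, -0.2, 0, 0, 0, 1], [0, 0, -0.2, 0, 0, 0, 1]])

```text
time_s: 32.7
tcp_pos: [0.4889, -0.2545, 0.2336]
ee_rot: [[1.0, 0.0, -0.002], [0.0, -1.0, 0.001], [-0.002, -0.001, -1.0]]
force: [-0.4, -0.6, 0.5]
finger_gap: 0.0853
grip_force: 0.0
```

```bash
python3 -c "
from h import *; look(11,(150,140,510,410))"
```

```text
[ 0.4889 -0.2545  0.2336] [-0.4 -0.6  0.5]
([318.1, 164.8], [313, 157, 13, 16, 129])
([258.4, 183.5], [240, 161, 56, 38, 932])
([347.9, 244.2], [332, 218, 33, 53, 1031])
([305.9, 246.2], [294, 233, 24, 28, 523])
([180.6, 282.6], [169, 268, 26, 28, 401])
```

View pics/c11.png

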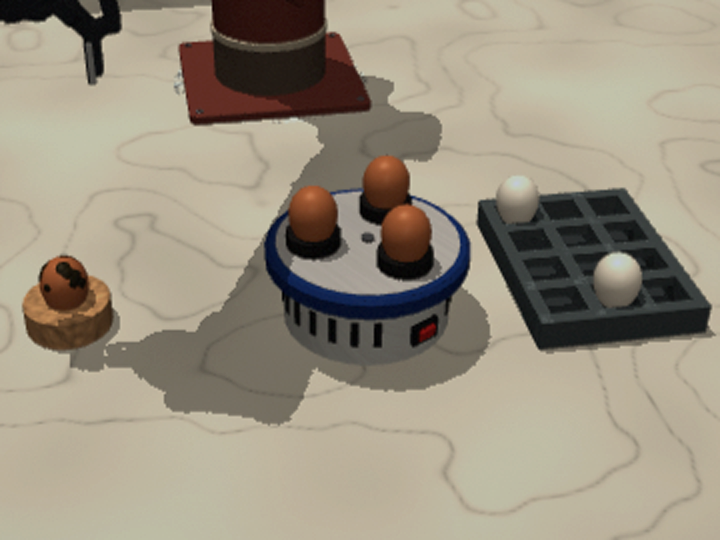

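All eggs are upright where they belong, the soiled one at (181,283) on the cork, the whites are untouched and the arm is clear.

```bash
python3 -c "
from bench import job_done; print(job_done())"
```

```text
the job is handed in; nothing more can be done
None
```

The job is handed in: the three clean brown eggs stand blunt end up on the candler's seats, the soiled egg stands the same way on the cork ring, and the two white eggs were left in the rack.

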